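# Tare the bench scale for the measuring jug

## Task

Get the dial scale ready for weighing into the measuring jug. Set the empty jug down gently and upright in the middle of the scale's pan and let go of it, then turn the black tare knob, which turns the dial card, until the pointer stands on the card's red zero mark. Leave the jug on the pan and do not disturb the sugar jar.

Things in the scene. Friction and masses are not known exactly. Their poses are not given: they have to be found in the camera images.
- scale: Mechanical bench scale, fixed, cream housing 250 mm wide (y), 305 mm deep (x). Origin: on the table under it, x to its back, y to its left, z up. The front half of its upper face is a fascia sloping up to the back at 20 degrees, with the dial (left) and tare knob (right); the back half is level, 89 mm high, and carries the pan, whose centre is 70 mm behind the origin.
- pan_floor (a point): Centre of the upper face of the scale's round steel pan, 116 mm above the table when empty. Flat to 80 mm radius, then a rim rising 7 mm to 90 mm radius. The pan is sprung: it sinks 20 mm per kg and then meets its stop at 21 mm.
- pan (a joint): How far the pan has sunk, in m (0 empty). The pointer turns clockwise with it from the uphill (12 o'clock) direction, one full turn per 20 mm (1 kg).
- dial: The fixed steel bezel of the dial, 134 mm diameter, standing 10 mm above the fascia, with a clear window over the pointer and a white card of 40 divisions of 25 g (9 degrees) each. Origin: its centre on the fascia. z is the fascia's outward normal (up and towards the front), x points uphill (12 o'clock), y to the left.
- zero_mark (a point): Red zero wedge on the card, at 52 mm from the dial's centre, in the pointer's plane. It turns with the card.
- pointer_tip (a point): Tip of the black pointer, 52 mm from the dial's centre (the short wide end is its tail). At a reading of zero it coincides with zero_mark.
- tare_knob (a joint): Angle of the tare knob, rad, growing clockwise as seen by someone facing the fascia; free from -4.5 to 4.5. The card with its zero mark turns by the same angle in the same sense; at 0 the zero mark is uphill (12 o'clock), where the pointer stands while the pan is empty.
- knob_grip (a point): On the axis of the tare knob, 26 mm above the fascia: the height to grip. Fluted round black knob, 44 mm diameter, its top 37 mm above the fascia, white line on top, 51 mm skirt below 8 mm. Its axis is the dial's z axis (20 degrees off vertical, leaning to the front). The point turns with the knob.
- jug: Empty clear measuring jug, 120 mm wide, 135 mm high, 84 to 168 g, loose. Origin: on its underside, 10.5 mm from the centre of the base towards the handle; z up, handle along its -y, spout along +y.
- jug_base (a point): Centre of the jug's underside (its base is 95 mm in diameter).
- jug_handle (a point): In the upper part of the jug's handle, 115 mm above its underside, 87.5 mm from the axis through jug_base. The handle's upright is 16 mm thick (jug x), 12 mm deep (jug y), its top 131 mm above the underside: pinch it across jug x from above.
- sugar_jar: Clip-top glass jar with sugar, 108 x 94 x 135 mm, loose, a bystander. Origin: centre of its underside.

How it is judged:
By the outcome, as a careful person would: the job done as asked, in the order asked, and still so for the second after the job is handed in, with the robot touching nothing.
It also fails if it takes over 72 s, if anything falls off the work surface, if the arm or the gripper's body presses on something with over 40 N, if the wrist force passes 120 N, or if a joint passes its speed limit or range.

## Robot

A 6-joint arm with a two-finger parallel gripper is mounted at the origin on a cart in front of the work surface, level with it; the furniture and walls round the work are solid. World frame = base frame: x ahead of the robot, y to its left, z up, the work surface at z = 0. Lengths are in m, angles in degrees, forces in N, time in s.
With the tool pointing down it reaches from about 0.325 to 0.775 m from the base axis. Payload 5.5 kg.
Tool frame: the origin (TCP) lies between the finger pads; the fingertips stand 11 mm ahead of it and the grasp point (between the pads) lies 8 mm behind it; z points along the fingers, y is the line along which they close (so a half turn about z gives the same grasp; the last joint's range is limited). The gripper opens to 88 mm and grips with 3 to 60 N. Pads are 20 mm wide; open, the fingers measure 115 mm over their backs; the gripper's body (75 mm by 178 mm) begins 61 mm behind the grasp point.
Start: joints at [69.46, 5.22, 70.514, -0, 104.267, -3.249], TCP at [0.178, 0.573, 0.196] pointing down, gripper open.
Joint ranges: [-164.24, 164.24], [-49.07, 125.15], [9.68, 141.18], [-86.29, 266.29], [3.28, 154.24], [-151.56, 151.56]. Speed limits (degrees/s): [147.25, 147.25, 172.46, 180, 180, 180].

## Interface

Orientations are given as a 3x3 rotation matrix whose columns are the frame's x, y, z axes.
In Python, from rig import robot, vision gives the robot as it stands.
- The arm moves only by the tool drive_tool, never from a script. Its argument "targets" is text: rows parted by semicolons, each of 6 numbers parted by spaces: the shift along the tool's x, y, z normalised to -1 to 1, where 1 is 30 mm, then the turn, a rotation vector about the tool's x, y, z normalised to -1 to 1, where 1 is 0.1 rad. In form: tx ty tz rx ry rz; .... A call has 1 to 8 rows; each row shifts and turns the commanded pose from where the row before left it, along the tool's axes as they then stand; what a row does not reach is not made up. A row lasts 1/12 s, in which the tool goes at most 41.7 mm and 7.16 degrees, less where a joint would pass 70% of its speed; a pose out of reach is approached as far as the arm can. A call with a number of a shift or a turn outside -1 to 1 is refused whole. A call with a gripper value outside its range is refused whole. "jaw" is the closure, from -1 (fully open) to 1 (shut), set as the call begins (left out, the last holds). The fingers move at their own pace and stop on an object; "newtons" is the grip in N (left out, the last holds). Time passes only in rows, so rows that do not move let the fingers close. It gives the time, the measured TCP pose, the force, the opening and the grip force at its end, in the units of the state.
- robot.get_state(): the state, without advancing time (a new reading comes with each control period).
- vision.grab_frame(name): name is "scene" or "top" or "wrist"; returns a dict with "frame" (384x512x3 uint8, blue, green, red), "range_z" (384x512 float32, m along the optical axis (not along the pixel's ray), 0 where there is no reading), "fx", "fy", "cx", "cy" (pixels), "extrinsics" (4x4, takes a point from camera to world coordinates). Camera axes: x right, y down, z forward; pixel columns grow to the right and rows downward; lengths in m; the calibration is good to about 2 mm. A picture is of the moment at which its call begins.
- robot.hand_in(): hands the job in; it is judged then, once.
Trained networks look in the newest picture that a camera, given by its name, has taken for a name from the list of things; names that differ only in an ending like _2 or _b are one class to them, and where a whole thing is asked for, a point or a joint stands for the part that bears it (a point fixed in the world has none). Each returns a list of dicts, best first, with "score" (0 to 1); they miss things now and then, are a little off and sometimes report something else, mostly with a low value. They report only what shows in the picture. A call takes as long as a camera call.
- vision.boxes_of(camera, query): "uv" ([column, row] in pixels, amid what is visible of it).
- vision.outline_of(camera, query): "region" (384x512 bool, what is visible of it) and "uv" ([column, row] in pixels, amid what is visible of it).
The state is a dict: "clock": time; "joint_pos": joint angles; "joint_velocities": joint speeds; "tau": joint torques, N m; "tcp_pos": TCP position; "orientation": TCP orientation; "force": force on the tool from outside, world axes, zero at the start; "torque": the same for the moment, N m; "opening": finger opening in m; "gripper_force": force on a finger pad.
Only numpy, scipy, OpenCV 4.12 (cv2) and the standard library are available. Lean on these libraries where they do the work, as an engineer would, in place of code of your own. Each camera call takes 0.05 s, during which the arm holds its last target. There are 200 camera calls.

## Working session

There is one attempt and no reset: what is moved stays moved. The work goes in short steps, Python scripts to look and compute and a tool call to move; the robot and the scene stay as the last step left them, time stands still between calls to the robot, and variables do not carry over. Pictures are saved under pics/ and viewed, at most 10 in all, crops included, and the job is handed in when it is done.

Besides the shell and the picture viewer there is one more tool, called as name(argument=value, ...) on one line, values as JSON. drive_tool: Moves the arm, as the interface text tells. Scaled input: -1 to 1 covers 30 mm each way for a shift and 0.1 rad each way for a turn. Its arguments: {"type":"object","properties":{"targets":{"type":"string"},"jaw":{"type":"number"},"newtons":{"type":"number"}},"required":["targets"]}

```bash
ls; mkdir -p pics; cat > h.py <<'E'
import numpy as np, cv2
from rig import robot, vision
def pts(f, mask=None):
    z=f["range_z"]; v,u=np.nonzero((z>0) if mask is None else (mask&(z>0)))
    d=z[v,u]; P=np.stack([(u-f["cx"])*d/f["fx"],(v-f["cy"])*d/f["fy"],d,np.ones_like(d)])
    return (f["extrinsics"]@P)[:3].T, u, v
def proj(f,p):
    c=np.linalg.inv(f["extrinsics"])@np.append(p,1); return c[0]/c[2]*f["fx"]+f["cx"], c[1]/c[2]*f["fy"]+f["cy"]
E
python3 - <<'E'
from h import *
ims=[]
for c in ["scene","top"]:
    f=vision.grab_frame(c); np.savez(f"{c}0.npz",**f)
    cv2.imwrite(f"pics/{c}0.png",f["frame"]); ims.append(f["frame"])
    print(c,f["fx"],f["extrinsics"].round(3).tolist())
    for q in ["scale","dial","tare_knob","knob_grip","jug","jug_handle","jug_base","sugar_jar","pan_floor","zero_mark","pointer_tip"]:
        try: r=vision.outline_of(c,q)
        except Exception as e: print(q,e); continue
        for o in r[:2]:
            P,_,_=pts(f,o["region"])
            print(q,round(o["score"],2),np.round(o["uv"]),o["region"].sum(), np.median(P,0).round(3) if len(P) else None, P.min(0).round(3) if len(P) else None,P.max(0).round(3) if len(P) else None)
print(robot.get_state())
E
```

```text
pics
scene 493.80501277760544 [[-0.844, -0.341, 0.415, -0.117], [-0.537, 0.543, -0.646, 1.101], [-0.005, -0.767, -0.641, 1.127], [0.0, 0.0, 0.0, 1.0]]
scale 0.73 [234. 168.] 3136 [0.63  0.011 0.094] [ 0.186 -0.251 -0.004] [0.846 0.595 0.621]
tare_knob 0.65 [292. 177.] 95 [ 0.462 -0.074  0.094] [ 0.445 -0.106  0.068] [ 0.486 -0.057  0.102]
jug 0.65 [312. 137.] 1371 [ 0.512 -0.287  0.095] [ 0.174 -0.593 -0.004] [0.667 0.404 0.574]
jug_handle 0.76 [316. 135.] 1371 [ 0.512 -0.288  0.095] [ 0.174 -0.553 -0.004] [0.669 0.409 0.574]
jug_base 0.97 [316. 135.] 1404 [ 0.514 -0.288  0.094] [ 0.172 -0.593 -0.004] [0.667 0.409 0.575]
sugar_jar 0.84 [212. 239.] 1389 [0.519 0.328 0.102] [0.48  0.235 0.001] [0.582 0.354 0.144]
sugar_jar 0.51 [240. 159.] 1247 [ 0.649 -0.016  0.12 ] [ 0.559 -0.102 -0.004] [0.825 0.079 0.13 ]
pan_floor 0.72 [239. 158.] 1319 [ 0.648 -0.016  0.12 ] [ 0.555 -0.216 -0.004] [0.832 0.079 0.132]
pan_floor 0.53 [211. 240.] 1406 [0.519 0.328 0.102] [0.48  0.235 0.001] [0.582 0.354 0.144]
pointer_tip 0.65 [238. 160.] 1339 [ 0.648 -0.017  0.12 ] [ 0.232 -0.254 -0.003] [0.84  0.55
[... 1517 characters left out ...]
     1.04265748e+02, -3.24858188e+00]), 'joint_velocities': array([ 0.00690805, -0.03792969,  0.028568  ,  0.13234882, -0.02866698,
       -0.01842498]), 'tau': array([ 4.32125116e-04, -4.46193480e+01, -4.06512129e+01,  6.99894154e-02,
        1.92797097e-02, -2.20680604e-06]), 'tcp_pos': array([0.17837099, 0.57288887, 0.19631135]), 'orientation': array([[-9.54795452e-01,  2.97263594e-01,  2.20227102e-05],
       [ 2.97263593e-01,  9.54795452e-01, -3.18627173e-05],
       [-3.04988093e-05, -2.38758276e-05, -9.99999999e-01]]), 'force': array([ 0.26417266, -0.28962442, -0.34353203]), 'torque': array([-0.05674248, -0.01063906,  0.0302369 ]), 'gripper_force': 0.0, 'opening': 0.08794842930687051}
```

View pics/top0.png

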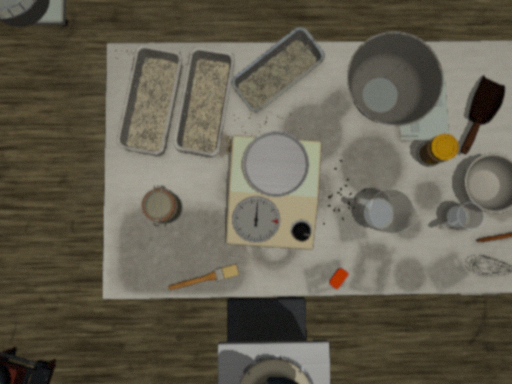

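View pics/scene0.png

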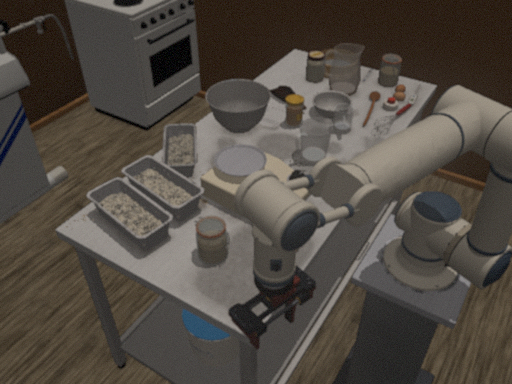

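The top view shows the scale, with the pan at (276,164), the dial at (256,219) with its pointer up and its red mark at about (277,221), and the knob at (301,231). The jug is at (378,210) with its handle to the left at about (350,200), and a smaller jug-like cup is at (460,215). The scene view confirms the layout. Next I'll measure more closely.

```bash
python3 - <<'E'
from h import *
f=dict(np.load("top0.npz"))
im=f["frame"]; c=im[110:260,215:415]; cv2.imwrite("pics/crop0.png",cv2.resize(c,None,fx=4,fy=4,interpolation=cv2.INTER_CUBIC))
P,u,v=pts(f)
pan=(P[:,2]>.108)&(P[:,0]>.54)&(P[:,0]<.76)&(abs(P[:,1])<.12)
pu=np.stack([u[pan],v[pan]],1).astype(np.int32)
(c2,r)=cv2.minEnclosingCircle(P[pan][:,:2].astype(np.float32)); print("pan",c2,r,P[pan].mean(0),pan.sum())
# cream housing rectangle
hs=cv2.cvtColor(im,cv2.COLOR_BGR2HSV)
w=(u>222)&(u<325)&(v>130)&(v<252)&(P[:,2]>.03)
Q=P[w]; print("housing rect",cv2.minAreaRect(Q[:,:2].astype(np.float32)))
# jug
j=(P[:,0]>.43)&(P[:,0]<.62)&(P[:,1]<-.18)&(P[:,1]>-.43)
J=P[j]
for lo,hi in [(.02,.05),(.05,.09),(.09,.125),(.125,.145)]:
    s=J[(J[:,2]>lo)&(J[:,2]<hi)]; print(lo,len(s),s.mean(0).round(3),s.min(0).round(3),s.max(0).round(3))
H=J[(J[:,2]>.1)]; print(H[H[:,1]>-.26].round(3).tolist()[:40])
d=f["range_z"]; 
s=(P[:,2]>.125)&j; 
print("rim enclosing",cv2.fitEllipse(P[s&(P[:,1]<-.262)][:,:2].astype(np.float32)))
E
```

```text
pan (0.6492229700088501, -0.007522594183683395) 0.08974757045507431 [ 0.64935977 -0.00805059  0.11635459] 3417
housing rect ((0.5808718204498291, -0.0025512129068374634), (0.2507644295692444, 0.3127548098564148), 85.42243194580078)
0.02 232 [ 0.52  -0.333  0.035] [ 0.468 -0.364  0.02 ] [ 0.568 -0.235  0.05 ]
0.05 346 [ 0.519 -0.332  0.07 ] [ 0.465 -0.368  0.05 ] [ 0.572 -0.225  0.09 ]
0.09 407 [ 0.52 -0.33  0.11] [ 0.462 -0.375  0.09 ] [ 0.574 -0.221  0.125]
0.125 321 [ 0.522 -0.308  0.131] [ 0.459 -0.382  0.125] [ 0.577 -0.225  0.139]
[[0.555, -0.226, 0.103], [0.555, -0.227, 0.111], [0.554, -0.227, 0.12], [0.554, -0.229, 0.123], [0.553, -0.231, 0.127], [0.554, -0.234, 0.125], [0.553, -0.223, 0.102], [0.552, -0.224, 0.113], [0.551, -0.224, 0.121], [0.551, -0.227, 0.12], [0.551, -0.229, 0.125], [0.551, -0.231, 0.129], [0.55, -0.232, 0.133], [0.55, -0.235, 0.134], [0.55, -0.237, 0.135], [0.55, -0.241, 0.129], [0.55, -0.257, 0.128], [0.55, -0.222, 0.107], [0.549, -0.223, 0.113], [0.549, -0.224, 0.122], [0.549, -0.228, 0.118], [0.548, -0.229, 0.125], [0.548, -0.233, 0.131], [0.548, -0.235, 0.131], [0.548, -0.238, 0.132], [0.547, -0.24, 0.134], [0.548, -0.243, 0.132], [0.548, -0.246, 0.13], [0.548, -0.25, 0.126], [0.548, -0.252, 0.129], [0.548, -0.256, 0.125], [0.548, -0.258, 0.126], [0.547, -0.221, 0.112], [0.546, -0.221, 0.123], [0.546, -0.224, 0.121], [0.545, -0.225, 0.127], [0.545, -0.228, 0.127], [0.545, -0.23, 0.13], [0.545, -0.232, 0.133], [0.545, -0.234, 0.134]]
rim enclosing ((0.5165762901306152, -0.31330540776252747), (0.11393142491579056, 0.12666331231594086), 158.8867645263672)
```

View pics/crop0.png

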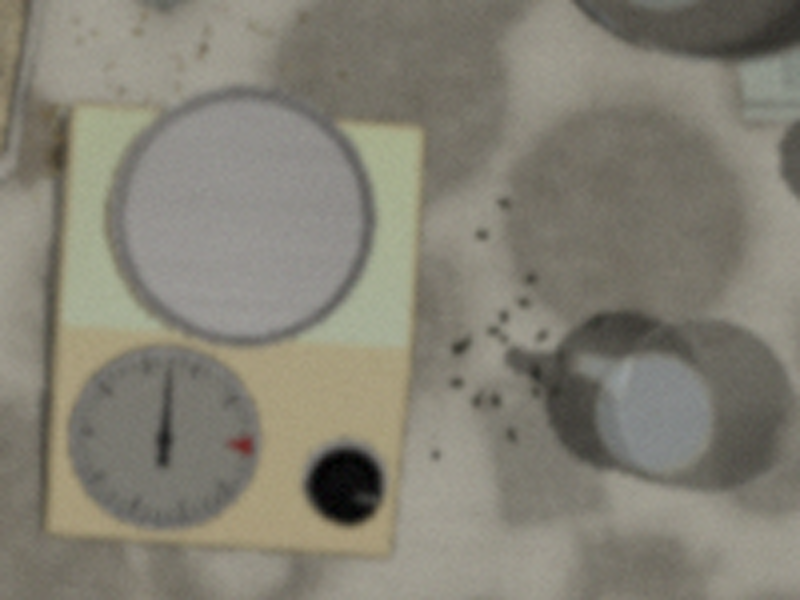

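The crop shows the pan centred at crop (245,215), the dial at (165,437) with its red mark at (240,445) (about 3 o'clock), and the knob at (345,483). The jug handle points left and up from about (560,365) to (510,360), and the jug base disc is centred at (658,412). Next I'll compute the jug axis and the knob.

```bash
python3 - <<'E'
from h import *
from scipy.optimize import least_squares
f=dict(np.load("top0.npz")); P,u,v=pts(f)
# base disc pixel on plane z=.003
def onplane(px,z):
    d=np.array([(px[0]-f["cx"])/f["fx"],(px[1]-f["cy"])/f["fy"],1]);E=f["extrinsics"];d=E[:3,:3]@d;o=E[:3,3];return o+d*(z-o[2])/d[2]
print("base",onplane((215+658/4-.4,110+412/4-.4),.003))
j=(P[:,0]>.43)&(P[:,0]<.62)&(P[:,1]<-.18)&(P[:,1]>-.43)
s=P[j&(P[:,2]>.132)]; s=s[(s[:,1]<-.26)]
r=least_squares(lambda q:np.hypot(s[:,0]-q[0],s[:,1]-q[1])-q[2],[.52,-.31,.058],loss="soft_l1",f_scale=.003); print("rim",r.x,len(s))
h=P[j&(P[:,2]>.1)&(P[:,1]>-.255)]; c=r.x[:2]
rel=h[:,:2]-c; R=np.hypot(*rel.T); m=R>.075; a=np.degrees(np.arctan2(rel[m,1],rel[m,0])); print("handle ang",np.median(a),a.min(),a.max(),R.max(),h[m].mean(0), "width", np.ptp((h[m][:,:2]@[-np.sin(np.radians(np.median(a))),np.cos(np.radians(np.median(a)))])))
# knob top
y=np.radians(-4.5); n=np.array([-np.sin(np.radians(20))*np.cos(y),-np.sin(np.radians(20))*np.sin(y),np.cos(np.radians(20))])
k=(abs(P[:,0]-.468)<.05)&(abs(P[:,1]+.078)<.05); K=P[k]; g=f["frame"][v[k],u[k]].max(1)
fa=K[(g>110)]; print("fascia off",np.percentile(fa@n,[20,50,80]), "yaw fit", np.linalg.lstsq(np.c_[fa[:,:2],np.ones(len(fa))],fa[:,2],rcond=None)[0])
t=K@n; top=K[t>np.median(fa@n)+.031]; print("knob top",top.mean(0),(top.min(0)+top.max(0))/2,np.ptp(top,0),len(top),np.median(top@n)-np.median(fa@n))
print("n",n)
f=vision.grab_frame("wrist");print(f["extrinsics"].round(3).tolist())
E
```

```text
base [ 0.51954494 -0.31562375  0.003     ]
rim [ 0.51670936 -0.31410121  0.05949915] 85
handle ang 70.66154461854897 65.18181740842265 76.42940511549278 0.09781611819591564 [ 0.54559818 -0.23103875  0.12500118] width 0.01593511403076775
fascia off [-0.11414594 -0.11194709 -0.10975933] yaw fit [ 0.4193457   0.08626504 -0.13910498]
knob top [ 0.46121777 -0.07748004  0.08984263] [ 0.46141516 -0.07798194  0.08849733] [0.04099423 0.04322099 0.01984206] 203 0.03701715539633309
n [-0.34096581  0.02683459  0.93969262]
[[0.296, 0.922, 0.25, 0.111], [0.955, -0.286, -0.078, 0.595], [0.0, 0.262, -0.965, 0.384], [0.0, 0.0, 0.0, 1.0]]
```

drive_tool(targets="-.4 -.45 -.2 0 0 0;-.8 -.9 -.2 0 0 0;-.82 -.915 -.1 0 0 0;-.82 -.915 0 0 0 0;-.82 -.915 0 0 0 0;-.82 -.915 0 0 0 0;-.82 -.915 0 0 0 0;-.82 -.915 0 0 0 0", jaw=-1)

```text
clock: 1.92
tcp_pos: [0.2929, 0.3208, 0.2115]
orientation: [[-0.955, 0.297, 0.001], [0.297, 0.955, 0.0], [-0.0, 0.001, -1.0]]
force: [1.0, 0.5, 0.6]
opening: 0.0881
gripper_force: 0.0
```

drive_tool(targets="-.82 -.915 0 0 0 0;-.82 -.915 0 0 0 0;-.82 -.915 0 0 0 0;-.82 -.915 0 0 0 0;-.82 -.915 0 0 0 0;-.82 -.915 0 0 0 0;-.82 -.915 0 0 0 0;-.82 -.915 0 0 0 0")

```text
clock: 2.58
tcp_pos: [0.4157, 0.0524, 0.2117]
orientation: [[-0.955, 0.297, 0.001], [0.297, 0.955, 0.0], [-0.001, 0.0, -1.0]]
force: [0.2, 0.9, 0.2]
opening: 0.0881
gripper_force: 0.0
```

drive_tool(targets="-.82 -.915 0 0 0 0;-.82 -.915 0 0 0 0;-.82 -.915 0 0 0 0;-.82 -.915 0 0 0 0;-.82 -.915 0 0 0 0;-.5 -.6 0 0 0 0;0 0 0 0 0 1;0 0 0 0 0 1")

```text
clock: 3.25
tcp_pos: [0.501, -0.1367, 0.2106]
orientation: [[-0.873, 0.487, -0.001], [0.487, 0.873, 0.0], [0.001, -0.0, -1.0]]
force: [-0.1, -0.5, -0.2]
opening: 0.0876
gripper_force: 0.0
```

drive_tool(targets="0 0 0 0 0 1;0 0 0 0 0 1;0 0 0 0 0 1;0 0 0 0 0 1;0 0 0 0 0 1;0 0 0 0 0 1;0 0 0 0 0 1;0 0 0 0 0 1")

```text
clock: 3.92
tcp_pos: [0.5009, -0.135, 0.2114]
orientation: [[-0.261, 0.965, 0.0], [0.965, 0.261, -0.0], [-0.0, 0.0, -1.0]]
force: [-0.0, -0.5, -1.0]
opening: 0.0882
gripper_force: 0.0
```

drive_tool(targets="0 0 0 0 0 1;0 0 0 0 0 1;0 0 0 0 0 1;0 0 0 0 0 1;0 0 0 0 0 1;0 0 0 0 0 1;0 0 0 0 0 0;0 0 0 0 0 0")

```text
clock: 4.58
tcp_pos: [0.5009, -0.1351, 0.2114]
orientation: [[0.322, 0.947, 0.0], [0.947, -0.322, -0.0], [-0.0, 0.0, -1.0]]
force: [-0.1, -0.1, 0.3]
opening: 0.0877
gripper_force: 0.0
```

```bash
python3 - <<'E'
from h import *
f=vision.grab_frame("wrist"); cv2.imwrite("pics/w1.png",f["frame"])
P,u,v=pts(f); j=(P[:,0]>.43)&(P[:,0]<.62)&(P[:,1]<-.18)&(P[:,1]>-.43)
J=P[j&(P[:,2]>.1)]; print(len(J))
s=J[(J[:,2]>.13)]
for _ in range(1):
    c=np.array([.518,-.3148]); R=np.hypot(*(s[:,:2]-c).T); t=s[(R<.066)&(R>.05)]
    r=np.linalg.lstsq(np.c_[2*t[:,:2],np.ones(len(t))],(t[:,:2]**2).sum(1),rcond=None)[0]; print("rim",r[:2],len(t),np.sqrt(r[2]+r[:2]@r[:2]))
R=np.hypot(*(J[:,:2]-c).T); h=J[(R>.078)&(R<.1)&(J[:,1]>-.3)]; print("handle",len(h),h.mean(0) if len(h) else 0,cv2.minAreaRect(h[:,:2].astype(np.float32)) if len(h) else 0)
print(proj(f,[.547,-.232,.131]))
for q in ["jug_handle"]:
  for o in vision.boxes_of("wrist",q)[:2]: print(o)
E
```

```text
1516
rim [ 0.5160974  -0.31088666] 127 0.05846681277084653
handle 437 [ 0.54429254 -0.22863452  0.12224382] ((0.5444498658180237, -0.23111942410469055), (0.02042381651699543, 0.015255799517035484), 70.87140655517578)
(np.float64(328.1784756838574), np.float64(268.17448656234944))
{'uv': [309.6, 324.6], 'score': 0.97}
```

View pics/w1.png

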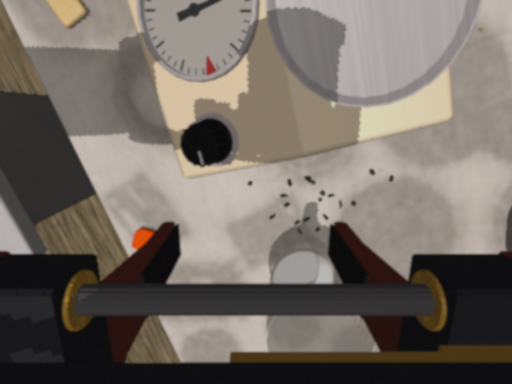

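The wrist image shows the jug at (300,265) between the fingers, its handle at about (310,215), the knob at (207,142), and the red mark at (210,68). Next I'll approach the handle.

drive_tool(targets="-.84 .8 0 0 0 0;-.84 .8 0 0 0 0;-.84 .8 0 0 0 0;0 0 0 0 0 0;0 0 .7 0 0 0;0 0 .7 0 0 0;0 0 0 0 0 0;0 0 0 0 0 0")

```text
clock: 5.35
tcp_pos: [0.5436, -0.2292, 0.1682]
orientation: [[0.324, 0.946, -0.003], [0.946, -0.324, 0.001], [0.0, -0.003, -1.0]]
force: [0.1, -0.0, 0.1]
opening: 0.0881
gripper_force: 0.0
```

drive_tool(targets="0 0 .7 0 0 0;0 0 .7 0 0 0;0 0 .4 0 0 0;0 0 .27 0 0 0;0 0 0 0 0 0;0 0 0 0 0 0")

```text
clock: 5.85
tcp_pos: [0.5446, -0.2299, 0.1082]
orientation: [[0.325, 0.946, 0.001], [0.946, -0.325, -0.0], [-0.0, 0.001, -1.0]]
force: [0.4, -0.7, 1.1]
opening: 0.0875
gripper_force: 0.0
```

drive_tool(targets="0 0 0 0 0 0;0 0 0 0 0 0;0 0 0 0 0 0;0 0 0 0 0 0;0 0 0 0 0 0;0 0 0 0 0 0;0 0 0 0 0 0;0 0 0 0 0 0", jaw=1, newtons=10)

```text
clock: 6.52
tcp_pos: [0.5444, -0.2299, 0.1072]
orientation: [[0.325, 0.946, -0.0], [0.946, -0.325, 0.0], [0.0, -0.0, -1.0]]
force: [0.0, -0.0, -0.4]
opening: 0.038
gripper_force: 0.0
```

drive_tool(targets="0 0 0 0 0 0;0 0 0 0 0 0;0 0 0 0 0 0;0 0 0 0 0 0;0 0 0 0 0 0", jaw=1, newtons=45)

```text
clock: 6.93
tcp_pos: [0.5444, -0.2299, 0.1072]
orientation: [[0.325, 0.946, 0.0], [0.946, -0.325, -0.0], [-0.0, 0.0, -1.0]]
force: [-0.1, -0.4, -0.4]
opening: 0.0045
gripper_force: 0.0
```

drive_tool(targets="0 0 -.2 0 0 0;0 0 -.3 0 0 0;0 0 -.4 0 0 0;0 0 -.4 0 0 0;0 0 0 0 0 0;0 0 0 0 0 0;0 0 0 0 0 0;0 0 0 0 0 0")

```text
clock: 7.6
tcp_pos: [0.5442, -0.2298, 0.1456]
orientation: [[0.325, 0.946, -0.001], [0.946, -0.325, 0.0], [0.0, -0.001, -1.0]]
force: [-0.0, 0.5, -0.7]
opening: 0.0007
gripper_force: 0.0
```

```bash
python3 - <<'E'
from h import *
f=vision.grab_frame("top"); cv2.imwrite("pics/t2.png",cv2.resize(f["frame"][100:260,215:435],None,fx=3.5,fy=3.5,interpolation=cv2.INTER_CUBIC))
E
```

```text
(no output)
```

View pics/t2.png

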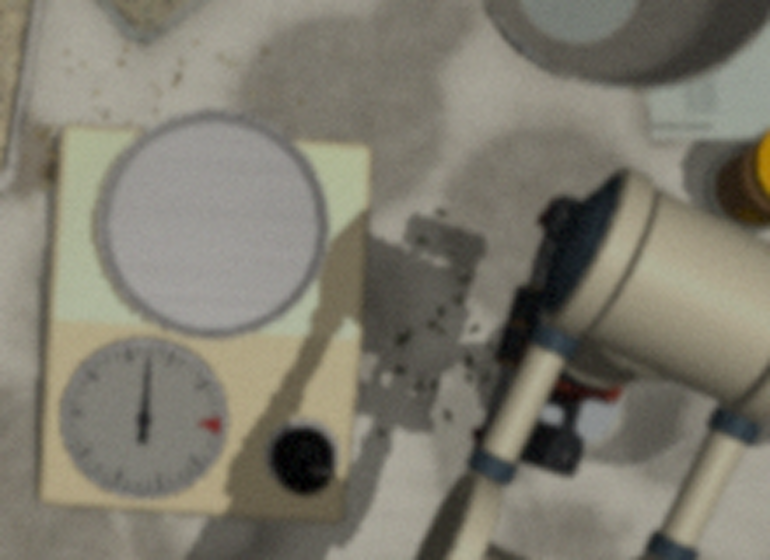

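The top view shows the gripper over the jug at crop (560,400). The jaw shut to 0, so the grasp missed. I'll check where the jug is now.

```bash
python3 - <<'E'
from h import *
f0=dict(np.load("top0.npz")); print("top proj handle, base",proj(f0,[.545,-.231,.125]),proj(f0,[.517,-.314,0]))
w=vision.grab_frame("wrist"); o=vision.outline_of("wrist","jug")
s=robot.get_state(); print(s["opening"],s["tcp_pos"])
print("tcp proj",proj(w,s["tcp_pos"]),[ (round(q["score"],2),q["uv"]) for q in o])
P,u,v=pts(w); j=(P[:,0]>.38)&(P[:,0]<.66)&(P[:,1]<-.15)&(P[:,1]>-.46)
for lo in np.arange(.01,.16,.015):
    k=P[j&(P[:,2]>lo)&(P[:,2]<lo+.015)]
    if len(k): print(lo.round(3),len(k),k.mean(0).round(3),k.min(0).round(3),k.max(0).round(3))
cv2.imwrite("pics/w2.png",np.hstack([w["frame"],cv2.applyColorMap(np.clip((w["range_z"]-.1)*600,0,255).astype(np.uint8),cv2.COLORMAP_JET)])[:, :][::1] if 0 else cv2.resize(np.hstack([w["frame"],cv2.applyColorMap(np.clip((w["range_z"]-.1)*600,0,255).astype(np.uint8),cv2.COLORMAP_JET)]),(800,300)))
E
```

```text
top proj handle, base (np.float64(359.896555070007), np.float64(201.20433814663767)) (np.float64(378.2996391592962), np.float64(213.52290051233953))
0.0003202281365488897 [ 0.54415227 -0.22975786  0.14544128]
tcp proj (np.float64(253.40036793716055), np.float64(225.11825649681023)) [(0.98, [255.6, 221.6]), (0.67, [199.4, 37.4])]
0.01 185 [ 0.587 -0.354  0.019] [ 0.49 -0.46  0.01] [ 0.66  -0.262  0.025]
0.025 184 [ 0.57  -0.328  0.032] [ 0.488 -0.46   0.025] [ 0.66 -0.26  0.04]
0.04 206 [ 0.576 -0.336  0.048] [ 0.483 -0.46   0.04 ] [ 0.66  -0.259  0.055]
0.055 319 [ 0.557 -0.329  0.063] [ 0.482 -0.46   0.055] [ 0.66  -0.258  0.07 ]
0.07 377 [ 0.544 -0.315  0.078] [ 0.484 -0.46   0.07 ] [ 0.66  -0.223  0.085]
0.085 423 [ 0.531 -0.291  0.092] [ 0.489 -0.45   0.085] [ 0.66  -0.221  0.1  ]
0.1 325 [ 0.536 -0.253  0.107] [ 0.494 -0.364  0.1  ] [ 0.565 -0.221  0.115]
0.115 479 [ 0.545 -0.233  0.124] [ 0.508 -0.271  0.115] [ 0.558 -0.222  0.13 ]
0.13 21 [ 0.544 -0.232  0.13 ] [ 0.54  -0.234  0.13 ] [ 0.548 -0.229  0.131]
```

View pics/w2.png

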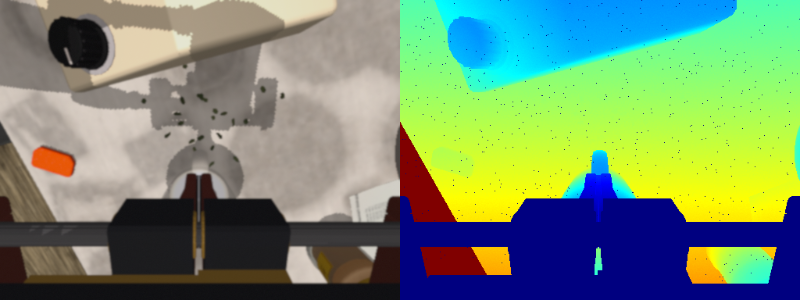

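The handle still appears in the same place at (0.545,-0.232), in front of and below the shut fingers, although they closed right there. I'll look closely at full resolution, and also measure the second jug-like thing in the top view.

```bash
python3 - <<'E'
from h import *
f=dict(np.load("top0.npz")); P,u,v=pts(f)
m=(u>428)&(u<490)&(v>195)&(v<235)&(P[:,2]>.015); Q=P[m]; print("cup2",Q.min(0),Q.max(0),len(Q),np.percentile(Q[:,2],[50,90,99]))
w=vision.grab_frame("wrist"); st=robot.get_state()
R=st["orientation"]; t=st["tcp_pos"]; Pw,uu,vv=pts(w)
L=(Pw-t)@R   # tool frame
m=(abs(L[:,0])<.05)&(abs(L[:,1])<.06)&(L[:,2]<.05)&(L[:,2]>-.2)
for lo in np.arange(-.02,.05,.006):
    k=L[m&(L[:,2]>lo)&(L[:,2]<lo+.006)]
    if len(k): print("tool z",lo.round(3),len(k),k.mean(0).round(3),k.min(0).round(3),k.max(0).round(3))
d=w["range_z"]; print(d[150:300:8,248:262:4].round(3).tolist())
a,b=w["frame"][170:300,180:340],d[170:300,180:340]
cm=cv2.applyColorMap(np.clip((b-.12)*900,0,255).astype(np.uint8),cv2.COLORMAP_JET)
cv2.imwrite("pics/w3.png",cv2.resize(np.hstack([a,cm]),None,fx=2.5,fy=2.5,interpolation=cv2.INTER_CUBIC))
E
```

```text
cup2 [ 0.46517302 -0.63261128  0.01505903] [ 0.56084033 -0.46773029  0.10608457] 1005 [0.06181278 0.0970152  0.10258733]
tool z 0.01 41 [-0.002  0.001  0.015] [-0.004 -0.005  0.014] [0.001 0.006 0.016]
tool z 0.016 239 [0.    0.001 0.019] [-0.031 -0.02   0.016] [0.005 0.02  0.022]
tool z 0.022 163 [-0.004  0.002  0.025] [-0.034 -0.025  0.022] [0.008 0.026 0.028]
tool z 0.028 131 [-0.012 -0.     0.031] [-0.037 -0.03   0.028] [0.008 0.029 0.034]
tool z 0.034 125 [-0.02   0.     0.037] [-0.04  -0.033  0.034] [0.009 0.034 0.04 ]
tool z 0.04 128 [-0.024 -0.001  0.043] [-0.043 -0.037  0.04 ] [0.009 0.036 0.046]
tool z 0.046 81 [-0.027  0.002  0.048] [-0.044 -0.037  0.046] [0.008 0.038 0.05 ]
[[0.3330000042915344, 0.3330000042915344, 0.3330000042915344, 0.3330000042915344], [0.33500000834465027, 0.33500000834465027, 0.33500000834465027, 0.335999995470047], [0.3370000123977661, 0.33799999952316284, 0.33899998664855957, 0.3370000123977661], [0.33899998664855957, 0.33899998664855957, 0.33799999952316284, 0.33899998664855957], [0.34299999475479126, 0.34299999475479126, 0.3409999907016754, 0.342
[... 506 characters left out ...]
00727176666], [0.14900000393390656, 0.15199999511241913, 0.15199999511241913, 0.14900000393390656], [0.14000000059604645, 0.1420000046491623, 0.14300000667572021, 0.13899999856948853], [0.13199999928474426, 0.13500000536441803, 0.13500000536441803, 0.08399999886751175], [0.12600000202655792, 0.12800000607967377, 0.12800000607967377, 0.07999999821186066], [0.07800000160932541, 0.12099999934434891, 0.11999999731779099, 0.07900000363588333], [0.07400000095367432, 0.11900000274181366, 0.11800000071525574, 0.07500000298023224], [0.07400000095367432, 0.07599999755620956, 0.07699999958276749, 0.07400000095367432], [0.07100000232458115, 0.07400000095367432, 0.07400000095367432, 0.07199999690055847]]
```

View pics/w3.png

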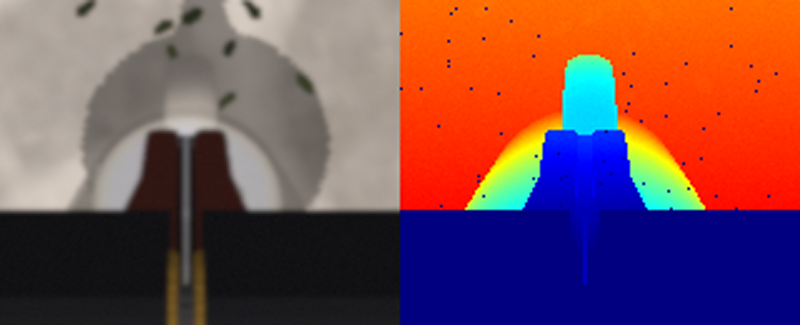

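The image shows the shut fingertips at about (185,132) with the handle beyond them at (590,95) in the depth view. The tips sit well behind where the TCP reading puts them, so I'll quantify that.

```bash
python3 - <<'E'
from h import *
w=vision.grab_frame("wrist"); st=robot.get_state(); R=st["orientation"]; t=st["tcp_pos"]
P,u,v=pts(w); L=(P-t)@R; E=w["extrinsics"]; print("cam in tool",(E[:3,3]-t)@R,(R.T@E[:3,:3]).round(3).tolist())
m=(u>225)&(u<285)&(v>215)&(v<256)&(w["range_z"][v,u]<.2); K=L[m]
print(K.max(0),K.min(0)); 
for lo in np.arange(-.09,.02,.006):
    k=K[(K[:,2]>lo)&(K[:,2]<lo+.006)]
    if len(k): print(lo.round(3),len(k),k.mean(0).round(3),k.min(0).round(3),k.max(0).round(3))
f=vision.grab_frame("top"); P2,u2,v2=pts(f); L2=(P2-t)@R
# gripper body as seen by top & scene cams in tool frame
for c in ["scene"]:
    f=vision.grab_frame(c); P2,u2,v2=pts(f); L2=(P2-t)@R; m=(abs(L2[:,0])<.04)&(abs(L2[:,1])<.1)&(L2[:,2]<.02)&(L2[:,2]>-.2)
    for lo in np.arange(-.12,.02,.01):
        k=L2[m&(L2[:,2]>lo)&(L2[:,2]<lo+.01)]
        if len(k): print(c,lo.round(3),len(k),k.min(0).round(3),k.max(0).round(3))
E
```

```text
cam in tool [ 0.07221972  0.00030573 -0.18717493] [[0.001, -0.965, -0.262], [1.0, 0.001, 0.0], [-0.0, -0.262, 0.965]]
[ 0.03463152  0.01118804 -0.02390479] [ 0.00585873 -0.01086403 -0.11248284]
-0.072 27 [ 0.012  0.001 -0.067] [ 0.012 -0.008 -0.068] [ 0.013  0.011 -0.066]
-0.066 254 [ 0.012  0.    -0.063] [ 0.01  -0.011 -0.066] [ 0.013  0.011 -0.06 ]
-0.06 217 [ 0.012  0.    -0.057] [ 0.01 -0.01 -0.06] [ 0.013  0.01  -0.054]
-0.054 172 [ 0.012  0.    -0.051] [ 0.006 -0.009 -0.054] [ 0.013  0.009 -0.048]
-0.048 187 [ 0.011  0.    -0.045] [ 0.006 -0.009 -0.048] [ 0.013  0.009 -0.042]
-0.042 139 [ 0.012  0.    -0.039] [ 0.01  -0.009 -0.042] [ 0.013  0.009 -0.036]
-0.036 138 [ 0.012 -0.    -0.033] [ 0.01  -0.009 -0.036] [ 0.013  0.009 -0.03 ]
-0.03 85 [ 0.012  0.    -0.028] [ 0.01  -0.009 -0.03 ] [ 0.013  0.009 -0.025]
-0.024 1 [ 0.01   0.001 -0.024] [ 0.01   0.001 -0.024] [ 0.01   0.001 -0.024]
scene -0.12 68 [-0.033 -0.086 -0.12 ] [ 0.033  0.08  -0.11 ]
scene -0.11 8 [-0.032 -0.078 -0.11 ] [ 0.025  0.078 -0.102]
scene -0.1 16 [-0.009 -0.016 -0.097] [ 0.008  0.012 -0.09 ]
scene -0.09 25 [-0.014 -0.017 -0.089] [ 0.012  0.013 -0.08 ]
scene -0.08 21 [-0.014 -0.017 -0.08 ] [ 0.01  0.01 -0.07]
scene -0.07 18 [-0.011 -0.014 -0.069] [ 0.01   0.009 -0.061]
scene -0.06 20 [-0.014 -0.014 -0.06 ] [ 0.011  0.004 -0.05 ]
scene -0.05 18 [-0.012 -0.013 -0.049] [ 0.012  0.007 -0.04 ]
scene -0.04 17 [-0.022 -0.011 -0.04 ] [ 0.01   0.007 -0.032]
scene -0.0 14 [-0.038 -0.023  0.005] [-0.01   0.021  0.01 ]
scene 0.01 51 [-0.04  -0.034  0.01 ] [0.006 0.027 0.02 ]
```

Both the wrist and scene cameras put the real fingertips about 36 mm short of the reported TCP geometry: tips at tool z of about -0.025, against a stated +0.011. The gripper body is short by the same amount, and there is no sideways offset. So the real grasp point is at reported tool z of about -0.044, and I'll correct for that from here on. I'll open and descend to a reported z of 0.072.

drive_tool(targets="0 0 -.3 0 0 0;0 0 0 0 0 0;0 0 0 0 0 0;0 0 0 0 0 0;0 0 0 0 0 0;0 0 0 0 0 0;0 0 0 0 0 0;0 0 0 0 0 0", jaw=-1)

```text
clock: 8.62
tcp_pos: [0.5444, -0.2299, 0.1551]
orientation: [[0.325, 0.946, -0.0], [0.946, -0.325, 0.0], [0.0, -0.0, -1.0]]
force: [-0.0, 0.2, 0.7]
opening: 0.0505
gripper_force: 0.0
```

drive_tool(targets="0 0 .5 0 0 0;0 0 .6 0 0 0;0 0 .6 0 0 0;0 0 .5 0 0 0;0 0 .4 0 0 0;0 0 .15 0 0 0;0 0 0 0 0 0;0 0 0 0 0 0")

```text
clock: 9.28
tcp_pos: [0.5446, -0.23, 0.0733]
orientation: [[0.325, 0.946, 0.0], [0.946, -0.325, -0.0], [-0.0, 0.0, -1.0]]
force: [0.5, -0.4, 0.1]
opening: 0.0877
gripper_force: 0.0
```

drive_tool(targets="0 0 0 0 0 0;0 0 0 0 0 0;0 0 0 0 0 0;0 0 0 0 0 0;0 0 0 0 0 0;0 0 0 0 0 0;0 0 0 0 0 0;0 0 0 0 0 0", jaw=1, newtons=10)

```text
clock: 9.95
tcp_pos: [0.5444, -0.2299, 0.0727]
orientation: [[0.325, 0.946, -0.0], [0.946, -0.325, 0.0], [-0.0, -0.0, -1.0]]
force: [0.6, -0.3, -0.2]
opening: 0.0381
gripper_force: 0.0
```

drive_tool(targets="0 0 0 0 0 0;0 0 0 0 0 0;0 0 0 0 0 0;0 0 0 0 0 0;0 0 0 0 0 0;0 0 0 0 0 0", newtons=40)

```text
clock: 10.45
tcp_pos: [0.5444, -0.2299, 0.0727]
orientation: [[0.325, 0.946, -0.0], [0.946, -0.325, 0.0], [0.0, -0.0, -1.0]]
force: [0.2, -0.4, -0.6]
opening: 0.0148
gripper_force: 39.9
```

drive_tool(targets="0 0 -.1 0 0 0;0 0 -.3 0 0 0;0 0 -.5 0 0 0;0 0 -.7 0 0 0;0 0 -.7 0 0 0;0 0 -.7 0 0 0;0 0 -.7 0 0 0;0 0 -.7 0 0 0")

```text
clock: 11.12
tcp_pos: [0.5443, -0.2298, 0.2065]
orientation: [[0.325, 0.946, 0.0], [0.946, -0.325, -0.0], [0.0, 0.0, -1.0]]
force: [-0.2, 0.2, -1.6]
opening: 0.0149
gripper_force: 39.8
```

drive_tool(targets="0 0 -.5 0 0 0;0 0 -.3 0 0 0;0 0 0 0 0 0;0 0 0 0 0 0")

```text
clock: 11.45
tcp_pos: [0.5445, -0.23, 0.2289]
orientation: [[0.325, 0.946, 0.0], [0.946, -0.325, -0.0], [0.0, 0.0, -1.0]]
force: [-0.1, 0.8, -1.2]
opening: 0.0151
gripper_force: 39.8
```

```bash
python3 - <<'E'
from h import *
s=robot.get_state(); print(s["tcp_pos"],s["opening"],s["gripper_force"],s["force"])
f=vision.grab_frame("scene"); P,u,v=pts(f); j=(P[:,0]>.44)&(P[:,0]<.6)&(P[:,1]<-.2)&(P[:,1]>-.42)&(P[:,2]>.03)
k=P[j]; print(k.min(0),k.max(0))
f=vision.grab_frame("top"); P,u,v=pts(f); j=(P[:,0]>.44)&(P[:,0]<.6)&(P[:,1]<-.24)&(P[:,1]>-.42)&(P[:,2]>.25)&(P[:,2]<.31)
t=P[j]; print(len(t),t.min(0),t.max(0)); A=np.linalg.lstsq(np.c_[t[:,:2],np.ones(len(t))],t[:,2],rcond=None)[0]; print("slope",A)
o=vision.outline_of("scene","jug"); print([(q["score"],q["uv"]) for q in o])
cv2.imwrite("pics/s3.png",cv2.resize(vision.grab_frame("scene")["frame"][60:220,220:420],None,fx=3,fy=3,interpolation=cv2.INTER_CUBIC))
E
```

```text
[ 0.54452741 -0.22995325  0.22886032] 0.015080072971141131 39.81234932453475 [-0.06516674  0.80662217 -1.18656397]
[ 0.44033537 -0.39020175  0.15873922] [ 0.59986553 -0.20000426  0.62783517]
259 [ 0.45848031 -0.37321895  0.25002974] [ 0.5147892  -0.25535341  0.29113428]
slope [-0.23504439  0.07649616  0.40957913]
[(0.75, [317.0, 107.7]), (0.25, [254.4, 184.9])]
```

View pics/s3.png

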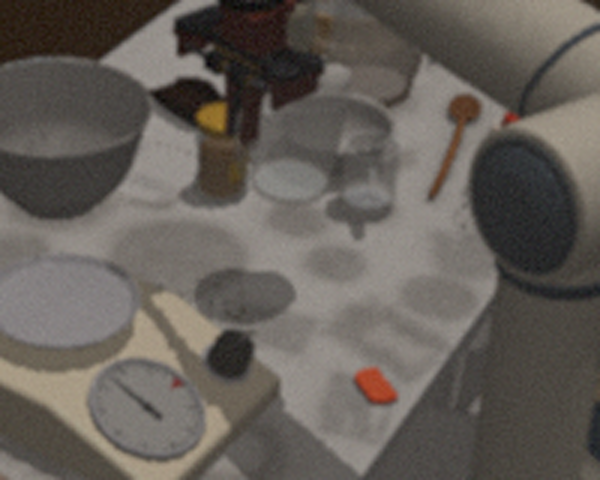

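The jug hangs upright from the gripper at crop (325,140), clear of the table, and its base disc is level. Now I'll carry it to the pan.

drive_tool(targets=".4 .05 0 0 0 0;.7 .06 0 0 0 0;.9 .06 0 0 0 0;.9 .06 0 0 0 0;.9 .06 0 0 0 0;.9 .06 0 0 0 0;.9 .06 0 0 0 0;.9 .06 0 0 0 0")

```text
clock: 12.32
tcp_pos: [0.6215, -0.0478, 0.2281]
orientation: [[0.325, 0.946, -0.001], [0.946, -0.325, 0.0], [0.0, -0.001, -1.0]]
force: [-0.2, -0.4, -1.0]
opening: 0.0153
gripper_force: 39.8
```

drive_tool(targets=".9 .06 0 0 0 0;.9 .06 0 0 0 0;.9 .06 0 0 0 0;.8 .06 0 0 0 0;.6 .06 0 0 0 0;.3 .06 0 0 0 0;.18 .06 0 0 0 0;0 0 0 0 0 0")

```text
clock: 12.98
tcp_pos: [0.6779, 0.0767, 0.2279]
orientation: [[0.324, 0.946, -0.001], [0.946, -0.324, -0.0], [-0.0, -0.001, -1.0]]
force: [0.3, 0.1, -1.0]
opening: 0.015
gripper_force: 39.8
```

```bash
python3 - <<'E'
from h import *
from scipy.optimize import least_squares
s=robot.get_state(); print(s["tcp_pos"],s["opening"],s["force"])
w=vision.grab_frame("wrist"); P,u,v=pts(w); L=(P-s["tcp_pos"])@s["orientation"]
for nm,f in [("top",vision.grab_frame("top")),("scene",vision.grab_frame("scene"))]:
    P,u,v=pts(f); j=(np.hypot(P[:,0]-.649,P[:,1]+.008)<.085)&(P[:,2]>.15)&(P[:,2]<.31); t=P[j]
    print(nm,len(t),t.min(0).round(3),t.max(0).round(3),np.percentile(t[:,2],[1,50,99]).round(3))
    for lo in np.arange(.15,.30,.03):
        k=t[(t[:,2]>lo)&(t[:,2]<lo+.03)]
        if len(k)<30: continue
        r=least_squares(lambda q:np.hypot(k[:,0]-q[0],k[:,1]-q[1])-q[2],[.649,-.008,.055],loss="soft_l1",f_scale=.003).x
        print(lo.round(2),len(k),r.round(4))
E
```

```text
[0.67791009 0.07667817 0.22792389] 0.015013937514797186 [ 0.31374055  0.09709998 -1.01239539]
top 1568 [ 0.591 -0.075  0.154] [0.71  0.053 0.295] [0.157 0.208 0.291]
0.15 608 [ 0.6533 -0.0048  0.0373]
0.18 190 [ 0.6504 -0.0058  0.0494]
0.21 194 [ 0.6501 -0.0058  0.0526]
0.24 206 [ 0.65   -0.0059  0.0553]
0.27 370 [ 0.6482 -0.0076  0.059 ]
scene 1358 [ 0.583 -0.082  0.156] [0.696 0.076 0.305] [0.163 0.244 0.294]
0.15 118 [ 0.6461 -0.0106  0.0476]
0.18 211 [ 0.6471 -0.0101  0.0514]
0.21 306 [ 0.6466 -0.0095  0.0536]
0.24 369 [ 0.6468 -0.0095  0.0562]
0.27 353 [ 0.6474 -0.0102  0.0599]
```

The jug is centred over the pan to within about 2 mm and upright. Lowering now.

drive_tool(targets="0 0 .3 0 0 0;0 0 .4 0 0 0;0 0 .3 0 0 0;0 0 .12 0 0 0;0 0 .06 0 0 0;0 0 .04 0 0 0;0 0 0 0 0 0;0 0 0 0 0 0")

```text
clock: 13.8
tcp_pos: [0.6779, 0.0757, 0.1928]
orientation: [[0.325, 0.946, 0.001], [0.946, -0.325, 0.0], [0.0, 0.001, -1.0]]
force: [-0.1, -0.4, -1.6]
opening: 0.0151
gripper_force: 39.8
```

drive_tool(targets="0 0 .03 0 0 0;0 0 .03 0 0 0;0 0 .03 0 0 0;0 0 0 0 0 0;0 0 0 0 0 0;0 0 0 0 0 0")

```text
clock: 14.3
tcp_pos: [0.6777, 0.0758, 0.1894]
orientation: [[0.325, 0.946, -0.0], [0.946, -0.325, -0.0], [-0.0, -0.0, -1.0]]
force: [0.0, 0.1, -1.8]
opening: 0.0147
gripper_force: 39.8
```

drive_tool(targets="0 0 .03 0 0 0;0 0 .03 0 0 0;0 0 0 0 0 0;0 0 0 0 0 0;0 0 0 0 0 0;0 0 0 0 0 0")

```text
clock: 14.8
tcp_pos: [0.6777, 0.0758, 0.1878]
orientation: [[0.325, 0.946, 0.0], [0.946, -0.325, 0.0], [0.0, 0.0, -1.0]]
force: [0.4, 0.2, -0.6]
opening: 0.0151
gripper_force: 39.8
```

drive_tool(targets="0 0 .03 0 0 0;0 0 .02 0 0 0;0 0 0 0 0 0;0 0 0 0 0 0;0 0 0 0 0 0;0 0 0 0 0 0")

```text
clock: 15.3
tcp_pos: [0.6778, 0.0758, 0.1862]
orientation: [[0.325, 0.946, 0.0], [0.946, -0.325, 0.0], [0.0, 0.0, -1.0]]
force: [0.5, 0.2, -0.2]
opening: 0.0151
gripper_force: 39.9
```

drive_tool(targets="0 0 0 0 0 0;0 0 0 0 0 0;0 0 0 0 0 0;0 0 0 0 0 0;0 0 0 0 0 0;0 0 0 0 0 0;0 0 0 0 0 0;0 0 0 0 0 0", jaw=-0.4)

```text
clock: 15.97
tcp_pos: [0.6777, 0.0758, 0.1861]
orientation: [[0.325, 0.946, 0.0], [0.946, -0.325, -0.0], [-0.0, 0.0, -1.0]]
force: [-0.5, -0.1, -0.6]
opening: 0.061
gripper_force: 0.0
```

drive_tool(targets="0 0 -.2 0 0 0;0 0 -.5 0 0 0;0 0 -.8 0 0 0;0 0 -.8 0 0 0;0 0 -.8 0 0 0;0 0 -.5 0 0 0;0 0 0 0 0 0;0 0 0 0 0 0")

```text
clock: 16.63
tcp_pos: [0.6781, 0.0758, 0.2954]
orientation: [[0.325, 0.946, 0.003], [0.946, -0.325, 0.0], [0.001, 0.002, -1.0]]
force: [0.2, -0.1, -0.3]
opening: 0.0613
gripper_force: 0.0
```

```bash
python3 - <<'E'
from h import *
from scipy.optimize import least_squares
f=vision.grab_frame("top"); np.savez("top1.npz",**f)
P,u,v=pts(f); t=P[(np.hypot(P[:,0]-.649,P[:,1]+.008)<.1)&(P[:,2]>.135)&(P[:,2]<.27)]
for lo in np.arange(.14,.26,.03):
    k=t[(t[:,2]>lo)&(t[:,2]<lo+.03)]
    if len(k)>30: print(lo.round(2),len(k),least_squares(lambda q:np.hypot(k[:,0]-q[0],k[:,1]-q[1])-q[2],[.649,-.008,.055],loss="soft_l1",f_scale=.003).x.round(4))
cv2.imwrite("pics/t4.png",cv2.resize(f["frame"][130:255,215:335],None,fx=4.7,fy=4.7,interpolation=cv2.INTER_CUBIC))
s=robot.get_state(); print(s["tcp_pos"],s["opening"],s["joint_pos"])
E
```

```text
0.14 165 [ 0.651  -0.0057  0.0494]
0.17 169 [ 0.6506 -0.0056  0.0527]
0.2 179 [ 0.6501 -0.0057  0.0555]
0.23 360 [ 0.6482 -0.0068  0.0597]
[0.67782708 0.07576883 0.29347985] 0.061500416791908805 [ 3.52190414e+00  2.19773118e+01  4.11089130e+01 -2.27049044e-03
  1.16930559e+02  2.24859608e+01]
```

View pics/t4.png

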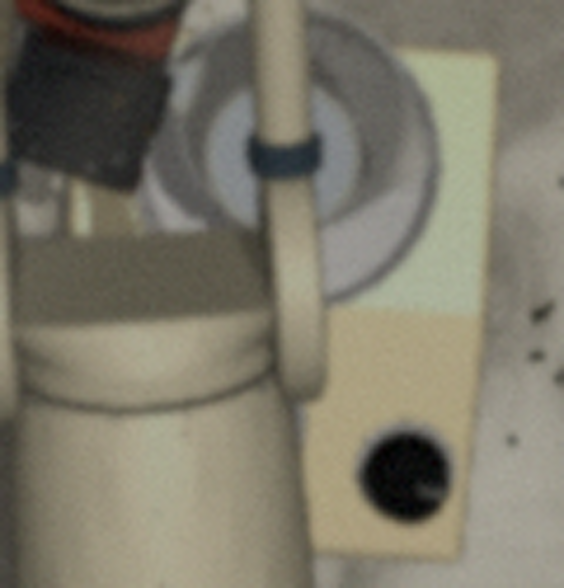

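The top view shows the jug standing in the middle of the pan, base disc at (282,155), and the gripper clear of it. Now on to the knob.

drive_tool(targets="-.4 -.3 0 0 0 0;-.8 -.63 0 0 0 0;-.8 -.63 0 0 0 0;-.8 -.63 0 0 0 0;-.8 -.63 0 0 0 0;-.8 -.63 0 0 0 0;-.8 -.63 0 0 0 0;-.8 -.63 0 0 0 0")

```text
clock: 17.35
tcp_pos: [0.4837, -0.049, 0.2917]
orientation: [[0.325, 0.946, -0.003], [0.946, -0.325, 0.0], [-0.001, -0.003, -1.0]]
force: [1.3, -0.5, -0.3]
opening: 0.0613
gripper_force: 0.0
```

drive_tool(targets="-.8 -.6 0 0 0 0;-.52 -.4 0 0 0 0;0 0 0 -.845 .2175 0;0 0 0 -.845 .2175 0;0 0 0 -.845 .2175 0;0 0 0 -.845 .2175 0;0 0 0 0 0 0;0 0 0 0 0 0")

```text
clock: 18.02
tcp_pos: [0.4431, -0.0762, 0.2927]
orientation: [[0.311, 0.888, 0.339], [0.947, -0.321, -0.027], [0.085, 0.329, -0.94]]
force: [-0.7, 0.8, 0.3]
opening: 0.0615
gripper_force: 0.0
```

```bash
cat > go.py <<'E'
from h import *
from scipy.spatial.transform import Rotation as Ro
def go(p,zdir=None):
    s=robot.get_state(); R=s["orientation"]; d=(np.array(p)-s["tcp_pos"])@R/.03
    out=[d.round(2)]
    if zdir is not None:
        z=R[:,2]; zd=np.array(zdir)/np.linalg.norm(zdir); a=np.cross(z,zd); a=a/np.linalg.norm(a)*np.arccos(min(1,z@zd)); out.append((R.T@a/.1).round(3))
    print("units",*out)
E
python3 - <<'E'
from go import *
from scipy.optimize import least_squares
# remeasure jug/knob/scale from unobstructed views
s=robot.get_state(); print(s["tcp_pos"],s["orientation"].round(3).tolist())
n=np.array([-.341,.0268,.9397])
for c in ["wrist","top"]:
    f=vision.grab_frame(c); np.savez(c+"5.npz",**f); P,u,v=pts(f)
    K=P[(np.hypot(P[:,0]-.463,P[:,1]+.078)<.06)&(P[:,2]<.12)]; h=K@n+.1119
    t=K[(h>.033)&(h<.042)]
    if len(t)>20:
        e1=np.cross([0,1,0],n); e1/=np.linalg.norm(e1); e2=np.cross(n,e1)
        q=np.c_[t@e1,t@e2].astype(np.float32); (cc,r)=cv2.minEnclosingCircle(q); C=e1*cc[0]+e2*cc[1]+n*(-.1119+.037)
        print(c,"knob top",t.mean(0),C,r,len(t),np.median(h[h>.03]))
go([.445,-.076,.135],-n)
E
```

```text
[ 0.44313995 -0.07618803  0.29270566] [[0.311, 0.888, 0.339], [0.947, -0.321, -0.027], [0.085, 0.329, -0.94]]
wrist knob top [ 0.45900389 -0.07724916  0.08896789] [ 0.45842415 -0.07786489  0.08886535] 0.02322591282427311 859 0.03700739475141963
top knob top [ 0.46125512 -0.07662181  0.08976395] [ 0.46047561 -0.07714285  0.08958919] 0.022735226899385452 178 0.036623982371016356
units [-0.43 -1.72  4.97] [-0.03   0.007  0.   ]
```

```bash
cat > dial.py <<'E'
from h import *
from scipy.optimize import least_squares
y=np.radians(-4.5); c,s=np.cos(np.radians(20)),np.sin(np.radians(20))
X=np.array([c*np.cos(y),c*np.sin(y),s]); Y=np.array([-np.sin(y),np.cos(y),0]); N=np.array([-s*np.cos(y),-s*np.sin(y),c]); OFF=-.1119
def centre(f):
    P,u,v=pts(f); h=P@N-OFF; m=(h>.007)&(h<.013)&(np.hypot(P[:,0]-.5,P[:,1]-.046)<.085)
    a,b=P[m]@X,P[m]@Y
    r=least_squares(lambda q:np.maximum(np.hypot(a-q[0],b-q[1])-.067,0)*10+(np.maximum(np.hypot(a-q[0],b-q[1]),.06)-.067)*0,[np.median(a),np.median(b)]).x
    (cc,R)=cv2.minEnclosingCircle(np.c_[a,b].astype(np.float32)); return np.array(cc),R,m.sum(),r
def read(f,cc,h=.006,verbose=True):
    an=np.radians(np.arange(0,360,.5)); rr=np.arange(.014,.060,.001)
    A,Rr=np.meshgrid(an,rr,indexing="ij")
    W=X*(cc[0]+Rr*np.cos(A))[...,None]-Y*(-(cc[1])+Rr*np.sin(A))[...,None]+N*(OFF+h)   # clockwise => -Y
    E=np.linalg.inv(f["extrinsics"]); C=W@E[:3,:3].T+E[:3,3]
    im=cv2.remap(f["frame"],(C[...,0]/C[...,2]*f["fx"]+f["cx"]).astype(np.float32),(C[...,1]/C[...,2]*f["fy"]+f["cy"]).astype(np.float32),cv2.INTER_LINEAR).astype(float)
    red=np.clip(im[...,2]-im[...,:2].max(-1)-25,0,None)*(rr>.035); g=im.mean(-1)
    z=(red*np.exp(1j*A)).sum(); pr=g[:,(rr>.016)&(rr<.046)].mean(1)
    d=np.clip(np.percentile(pr,50)-pr,0,None); k=d.argmax(); dev=(np.arange(len(an))-k+360)%720-360; w=d*(abs(dev)<16)
    p=np.degrees(an[k])+(w*dev).sum()/w.sum()*.5
    return np.degrees(np.angle(z))%360, red.sum(), p, d.max(), im
E
python3 - <<'E'
from dial import *
C={}
for n in ["top0","wrist5","top5"]:
    f=dict(np.load(n+".npz")); cc,R,m,r=centre(f); C[n]=cc
    print(n,cc.round(4),R.round(4),m,r.round(4), np.median((pts(f)[0]@N-OFF)[(abs(pts(f)[0]@X-cc[0])<.05)&(abs(pts(f)[0]@Y-cc[1])<.05)]))
    for h in (.003,.008): print([round(float(q),1) for q in read(f,cc,h)[:4]])
E
```

```text
Traceback (most recent call last):
AttributeError: 'float' object has no attribute 'round'
```

drive_tool(targets="-.1 -.43 .9 0 0 0;-.1 -.43 .9 0 0 0;-.1 -.43 .9 0 0 0;-.13 -.43 .9 0 0 0;0 0 .8 0 0 0;0 0 .5 0 0 0;0 0 0 0 0 0;0 0 0 0 0 0")

```text
clock: 18.78
tcp_pos: [0.4445, -0.0756, 0.1366]
orientation: [[0.31, 0.889, 0.337], [0.947, -0.32, -0.026], [0.085, 0.327, -0.941]]
force: [-0.7, 0.6, 1.1]
opening: 0.0616
gripper_force: 0.0
```

```bash
python3 - <<'E'
from go import *
n=np.array([-.341,.0268,.9397]); s=robot.get_state(); print(s["tcp_pos"])
G=np.array([.4777,-.0787,.0404]); go(G,-n); go(G+.05*n)
f=vision.grab_frame("wrist"); np.savez("wrist6.npz",**f); P,u,v=pts(f)
L=(P-s["tcp_pos"])@s["orientation"]; h=P@n+.1119
t=L[(np.hypot(P[:,0]-.463,P[:,1]+.078)<.035)&(h>.033)&(h<.042)]; (cc,r)=cv2.minEnclosingCircle(t[:,:2].astype(np.float32)); print("knob top in tool",t.mean(0),cc,r,len(t))
E
```

```text
[ 0.44454313 -0.07564506  0.13661506]
units [-0.03 -0.03  3.39] [-0.046  0.004  0.   ]
units [-0.03 -0.04  1.73]
knob top in tool [-0.00064026 -0.00248133  0.04973356] (-0.0018815485527738929, -0.002400701865553856) 0.023414522409439087 2116
```

```bash
sed -i 's/R\.round(4)/round(R,4)/' /dev/null; python3 - <<'E'
from dial import *
for n in ["top0","wrist5","top5","wrist6"]:
    f=dict(np.load(n+".npz")); cc,R,m,r=centre(f)
    P=pts(f)[0]; h=P@N-OFF
    print(n,cc.round(4),round(R,4),m,r.round(4), np.median(h[np.hypot(P@X-cc[0],P@Y-cc[1])<.05]))
    for h in (.003,.008): print([round(float(q),1) for q in read(f,cc,h)[:4]])
E
```

```text
top0 [0.4939 0.0895] 0.0715 1365 [0.4914 0.0878] 0.009557250105897752
[95.0, 3120.0, 5.8, 32.0]
[93.4, 3323.0, 5.8, 33.2]
wrist5 [0.4876 0.086 ] 0.0668 8663 [0.4876 0.0858] 0.009651978535088201
[90.6, 13544.0, 44.9, 72.7]
[90.0, 13235.0, 44.9, 73.5]
top5 [0.49   0.0903] 0.0704 1348 [0.4902 0.0882] 0.009588358390594881
[91.1, 2982.0, 51.8, 38.8]
[89.5, 3138.0, 49.7, 40.6]
wrist6 [0.4878 0.0859] 0.0668 17460 [0.4876 0.0851] 0.009675425509044489
[90.9, 16197.0, 44.2, 97.8]
[90.9, 15646.0, 45.8, 97.9]sed: couldn't edit /dev/null: not a regular file
```

drive_tool(targets="-.04 -.06 .4 -.046 0 0;0 0 .6 0 0 0;0 0 .6 0 0 0;0 0 .6 0 0 0;0 0 .5 0 0 0;0 0 .4 0 0 0;0 0 .29 0 0 0;0 0 0 0 0 0")

```text
clock: 19.5
tcp_pos: [0.4777, -0.0793, 0.041]
orientation: [[0.31, 0.887, 0.343], [0.947, -0.32, -0.028], [0.085, 0.334, -0.939]]
force: [-0.1, 0.4, 0.2]
opening: 0.0617
gripper_force: 0.0
```

The wrist camera reads the red mark at about 90.7° and the pointer at about 45°, so I need about 45.5° counter-clockwise. Gripping the knob.

drive_tool(targets="0 0 0 0 0 0;0 0 0 0 0 0;0 0 0 0 0 0;0 0 0 0 0 0;0 0 0 0 0 0;0 0 0 0 0 0", jaw=1, newtons=15)

```text
clock: 20.0
tcp_pos: [0.4762, -0.0787, 0.0421]
orientation: [[0.31, 0.887, 0.342], [0.947, -0.32, -0.027], [0.085, 0.332, -0.939]]
force: [-11.8, 3.1, 5.3]
opening: 0.0437
gripper_force: 15.0
```

drive_tool(targets="0 0 0 0 0 -.5;0 0 0 0 0 -.8;0 0 0 0 0 -.8;0 0 0 0 0 -.8;0 0 0 0 0 -.8;0 0 0 0 0 -.8;0 0 0 0 0 0;0 0 0 0 0 0")

```text
clock: 20.67
tcp_pos: [0.4756, -0.0787, 0.0418]
orientation: [[-0.107, 0.934, 0.34], [0.992, 0.124, -0.027], [-0.068, 0.335, -0.94]]
force: [-15.2, 3.5, 6.0]
opening: 0.0436
gripper_force: 15.0
```

```bash
python3 - <<'E'
from dial import *
print(robot.get_state()["torque"])
for c in ["wrist","top"]:
    f=vision.grab_frame(c); cc,R,m,r=centre(f); print(c,cc,R,m)
    for h in (.003,.006): print([round(float(q),1) for q in read(f,np.array([.4877,.086]) if c=="wrist" else np.array([.490,.088]),h)[:4]])
E
```

```text
[0.47433727 2.26881627 0.14829573]
wrist [0.48812637 0.08279534] 0.06635492295026779 31042
[64.9, 22245.0, 197.2, 193.9]
[66.0, 22511.0, 193.8, 191.9]
top [0.4915989 0.0835115] 0.0699029490351677 1384
[66.1, 4476.0, 49.1, 36.8]
[65.2, 4306.0, 47.6, 37.6]
```

drive_tool(targets="0 -.05 0 0 0 -.5;0 0 0 0 0 -.7;0 0 0 0 0 -.7;0 0 0 0 0 -.7;0 0 0 0 0 0;0 0 0 0 0 0;0 0 0 0 0 0")

```text
clock: 21.35
tcp_pos: [0.4752, -0.0788, 0.0417]
orientation: [[-0.343, 0.874, 0.343], [0.927, 0.375, -0.027], [-0.152, 0.308, -0.939]]
force: [-8.6, 3.5, 5.0]
opening: 0.044
gripper_force: 15.0
```

```bash
python3 - <<'E'
from dial import *
for c in ["wrist","top"]:
    f=vision.grab_frame(c); np.savez(c+"7.npz",**f)
    for h in (.003,.006):
        r=read(f,np.array([.4877,.086]) if c=="wrist" else np.array([.490,.088]),h); print([round(float(q),1) for q in r[:4]])
        im=r[4]; g=im.mean(-1)
        if h==.003:
            a=np.arange(0,360,.5)
            for lo,hi in ((.016,.030),(.030,.044)):
                k=int(lo*1000-14),int(hi*1000-14); pr=g[:,k[0]:k[1]].mean(1); w=(a>20)&(a<80); print(c,lo,"min in 20..80 at",a[w][pr[w].argmin()],pr[w].min().round(),np.median(pr).round())
E
```

```text
[50.0, 22914.0, 240.4, 171.5]
wrist 0.016 min in 20..80 at 42.5 71.0 202.0
wrist 0.03 min in 20..80 at 43.5 71.0 201.0
[51.6, 24223.0, 236.9, 171.7]
[51.8, 4054.0, 49.4, 37.9]
top 0.016 min in 20..80 at 50.5 71.0 118.0
top 0.03 min in 20..80 at 48.5 86.0 118.0
[51.0, 3817.0, 48.0, 38.4]
```

```bash
cat >> dial.py <<'E'
def line(f,cc,h=.006,S=4,guess=45,save=None):
    n=70*S; px=(np.arange(2*n)-n)/S/1000; bb,aa=np.meshgrid(px,-px)  # columns: clockwise side(-Y), rows: uphill at top
    W=X*(cc[0]+aa)[...,None]+Y*(cc[1]-bb)[...,None]+N*(OFF+h)
    E=np.linalg.inv(f["extrinsics"]); C=W@E[:3,:3].T+E[:3,3]
    im=cv2.remap(f["frame"],(C[...,0]/C[...,2]*f["fx"]+f["cx"]).astype(np.float32),(C[...,1]/C[...,2]*f["fy"]+f["cy"]).astype(np.float32),cv2.INTER_LINEAR)
    if save: cv2.imwrite(save,im)
    q=im.astype(float); r=np.hypot(aa,bb); an=np.degrees(np.arctan2(bb,aa)); sec=(abs((an-guess+180)%360-180)<22)
    red=np.clip(q[...,2]-q[...,:2].max(-1)-25,0,None)*(r<.062)*(r>.035); R=np.array([(red*aa).sum(),(red*bb).sum()])/red.sum()
    g=q.max(-1); m=sec&(r>.010)&(r<.048); ref=np.median(g[m]); w=np.where(m,np.clip(.7*ref-g,0,None),0)
    # per-ring dark centroid, then a robust line
    pr=[]
    for r0 in np.arange(.014,.047,.002):
        k=m&(r>r0)&(r<r0+.002); s=w[k].sum()
        if s>0: pr.append([(w[k]*aa[k]).sum()/s,(w[k]*bb[k]).sum()/s])
    pr=np.array(pr,np.float32); v=cv2.fitLine(pr,cv2.DIST_HUBER,0,.001,.001).ravel(); d,p0=v[:2],v[2:]
    if d@R<0: d=-d
    e=R-p0; perp=d[0]*e[1]-d[1]*e[0]
    off=d[0]*(-p0[1])+d[1]*p0[0]
    return dict(ptr=np.degrees(np.arctan2(d[1],d[0])).round(1), red=R.round(4), redang=np.degrees(np.arctan2(R[1],R[0])).round(1), perp_mm=round(perp*1000,2), hub_off_mm=round(float(off)*1000,2), n=len(pr))
E
python3 - <<'E'
from dial import *
for n,g in [("wrist6",45),("wrist7",44),("top7",48),("top5",48)]:
    f=dict(np.load(n+".npz"))
    for h in (.004,.007): print(n,line(f,np.array([.4877,.086]) if n[0]=="w" else np.array([.489,.087]),h,guess=g))
E
```

```text
wrist6 {'ptr': np.float32(45.9), 'red': array([-0.0008,  0.0544]), 'redang': np.float64(90.8), 'perp_mm': np.float64(39.07), 'hub_off_mm': 0.7, 'n': 17}
wrist6 {'ptr': np.float32(45.9), 'red': array([-0.0008,  0.0544]), 'redang': np.float64(90.8), 'perp_mm': np.float64(38.64), 'hub_off_mm': 0.24, 'n': 17}
wrist7 {'ptr': np.float32(45.9), 'red': array([0.0346, 0.042 ]), 'redang': np.float64(50.5), 'perp_mm': np.float64(5.61), 'hub_off_mm': 1.22, 'n': 17}
wrist7 {'ptr': np.float32(45.9), 'red': array([0.033 , 0.0423]), 'redang': np.float64(52.1), 'perp_mm': np.float64(5.51), 'hub_off_mm': -0.29, 'n': 17}
top7 {'ptr': np.float32(47.3), 'red': array([0.0358, 0.0428]), 'redang': np.float64(50.1), 'perp_mm': np.float64(3.11), 'hub_off_mm': 0.34, 'n': 9}
top7 {'ptr': np.float32(47.3), 'red': array([0.0366, 0.0427]), 'redang': np.float64(49.4), 'perp_mm': np.float64(3.09), 'hub_off_mm': 1.06, 'n': 9}
top5 {'ptr': np.float32(46.4), 'red': array([-0.    ,  0.0558]), 'redang': np.float64(90.0), 'perp_mm': np.float64(38.46), 'hub_off_mm': -0.02, 'n': 9}
top5 {'ptr': np.float32(46.4), 'red': array([0.001 , 0.0556]), 'redang': np.float64(89.0), 'perp_mm': np.float64(38.39), 'hub_off_mm': 0.73, 'n': 9}
```

drive_tool(targets="0 0 0 0 0 -.3;0 0 0 0 0 -.3;0 0 0 0 0 -.26;0 0 0 0 0 0;0 0 0 0 0 0;0 0 0 0 0 0")

```text
clock: 21.95
tcp_pos: [0.4751, -0.0789, 0.0417]
orientation: [[-0.417, 0.842, 0.343], [0.891, 0.453, -0.027], [-0.178, 0.294, -0.939]]
force: [-9.2, 3.6, 4.1]
opening: 0.0434
gripper_force: 15.0
```

```bash
python3 - <<'E'
from dial import *
for c in ["wrist","top"]:
    f=vision.grab_frame(c); np.savez(c+"8.npz",**f)
    for h in (.004,.007): print(c,line(f,np.array([.4877,.086]) if c[0]=="w" else np.array([.489,.087]),h,guess=46))
R=robot.get_state()["orientation"]; print("turned",np.degrees(np.arccos(R[:,0]@[.31,.947,.085])))
E
```

```text
wrist {'ptr': np.float32(46.0), 'red': array([0.0387, 0.0399]), 'redang': np.float64(45.9), 'perp_mm': np.float64(1.2), 'hub_off_mm': 1.33, 'n': 17}
wrist {'ptr': np.float32(45.9), 'red': array([0.037 , 0.0404]), 'redang': np.float64(47.5), 'perp_mm': np.float64(1.21), 'hub_off_mm': -0.3, 'n': 17}
top {'ptr': np.float32(45.5), 'red': array([0.0398, 0.0399]), 'redang': np.float64(45.1), 'perp_mm': np.float64(-0.81), 'hub_off_mm': -0.34, 'n': 8}
top {'ptr': np.float32(46.6), 'red': array([0.0407, 0.0398]), 'redang': np.float64(44.4), 'perp_mm': np.float64(-1.46), 'hub_off_mm': 0.76, 'n': 8}
turned 45.61376742572379
```

drive_tool(targets="0 0 0 0 0 0;0 0 0 0 0 0;0 0 0 0 0 0;0 0 0 0 0 0;0 0 0 0 0 0;0 0 0 0 0 0", jaw=-0.4)

```text
clock: 22.55
tcp_pos: [0.4764, -0.0796, 0.0413]
orientation: [[-0.416, 0.841, 0.345], [0.891, 0.453, -0.029], [-0.18, 0.296, -0.938]]
force: [-0.4, 0.0, -0.9]
opening: 0.0618
gripper_force: 0.0
```

drive_tool(targets="0 0 -.3 0 0 0;0 0 -.6 0 0 0;0 0 -.8 0 0 0;0 0 -.8 0 0 0;0 0 -.8 0 0 0;0 0 -.5 0 0 0;0 0 0 0 0 0;0 0 0 0 0 0")

```text
clock: 23.22
tcp_pos: [0.4374, -0.0765, 0.1494]
orientation: [[-0.416, 0.841, 0.347], [0.891, 0.453, -0.029], [-0.182, 0.297, -0.937]]
force: [0.1, 0.6, -0.1]
opening: 0.0613
gripper_force: 0.0
```

```bash
python3 - <<'E'
from dial import *
for c in ["wrist","top"]:
    f=vision.grab_frame(c); np.savez(c+"9.npz",**f)
    for h in (.004,.007): print(c,line(f,np.array([.4877,.086]) if c[0]=="w" else np.array([.489,.087]),h,guess=46,save="pics/dial9.png" if c=="wrist" else None))
print(centre(dict(np.load("wrist9.npz"))))
E
```

```text
wrist {'ptr': np.float32(45.9), 'red': array([0.0392, 0.0399]), 'redang': np.float64(45.5), 'perp_mm': np.float64(0.55), 'hub_off_mm': 0.99, 'n': 17}
wrist {'ptr': np.float32(45.9), 'red': array([0.0382, 0.0402]), 'redang': np.float64(46.5), 'perp_mm': np.float64(0.55), 'hub_off_mm': 0.03, 'n': 17}
top {'ptr': np.float32(47.5), 'red': array([0.0398, 0.04  ]), 'redang': np.float64(45.1), 'perp_mm': np.float64(-1.99), 'hub_off_mm': 0.35, 'n': 8}
top {'ptr': np.float32(47.2), 'red': array([0.0407, 0.0399]), 'redang': np.float64(44.4), 'perp_mm': np.float64(-1.8), 'hub_off_mm': 1.01, 'n': 8}
(array([0.4877387 , 0.08563428]), 0.0669071227312088, np.int64(18711), array([0.4876572 , 0.08592436]))
```

View pics/dial9.png

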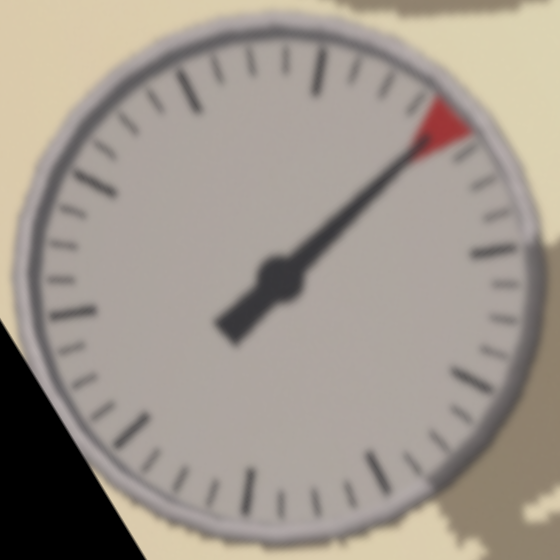

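The rectified dial shows the pointer tip at (428,140), inside the red wedge centred at about (440,130) and on its axis to within about 0.6°. The gripper is clear. I'll do one last jug check and hand in.

```bash
python3 - <<'E'
from h import *
from scipy.optimize import least_squares
f=vision.grab_frame("top"); P,u,v=pts(f); k=P[(np.hypot(P[:,0]-.649,P[:,1]+.008)<.075)&(P[:,2]>.15)&(P[:,2]<.23)]
print(len(k),least_squares(lambda q:np.hypot(k[:,0]-q[0],k[:,1]-q[1])-q[2],[.649,-.008,.055],loss="soft_l1",f_scale=.003).x.round(4))
j=P[(np.hypot(P[:,0]-.539,P[:,1]-.298)<.08)&(P[:,2]>.1)]; print("jar",np.median(j,0))
print(robot.hand_in())
E
```

```text
604 [ 0.6499 -0.0058  0.0535]
jar [0.54140392 0.30377708 0.13195428]
the job is handed in; nothing more can be done
None
```

I handed the job in: the empty jug stands upright within about 2 mm of the pan's centre and is released, the pointer is on the red zero mark to within about 0.6° by the wrist camera (the coarser top view read about 2°), and the sugar jar was not touched.

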